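# Hang a rinsed mixing tube on its drying stand and lift the stand level

## Robot

A 6-joint arm with a two-finger parallel gripper is mounted at the origin on the work surface; the furniture and walls round the work are solid. World frame = base frame: x ahead of the robot, y to its left, z up, the work surface at z = 0. Lengths are in mm, angles in rad, forces in N, time in s.
With the tool pointing down it reaches from about 350 to 875 mm from the base axis. Payload 15.5 kg.
Tool frame: the origin (TCP) lies midway between the tips of the shut fingers; the grasp point (between the pads) lies 19 mm behind it; z points along the fingers, y is the line along which they close (so a half turn about z gives the same grasp; the last joint's range is limited). The gripper opens to 85 mm and grips with 20 to 120 N. Pads are 22 mm wide; open, the fingers measure 114 mm over their backs; the gripper's body (76 mm by 85 mm) begins 54 mm behind the grasp point. The pads swing forward as they close: fully open they stand 13 mm farther back than shut.
Start: joints at [-1.312, 0.494, 1.345, -0, 1.302, -0.096], TCP at [217.128, -586.073, 231.277] pointing down, gripper open.
Joint ranges: [-2.91, 2.91], [-0.82, 2.16], [0.22, 2.67], [-1.22, 4.37], [0.12, 2.79], [-3.08, 3.08]. Speed limits (rad/s): [1.89, 1.89, 2.57, 3.01, 3.01, 3.01].

## Interface

Orientations are given as [roll, pitch, yaw] about the fixed x, y, z axes, in that order (R = Rz(yaw) Ry(pitch) Rx(roll)).
In Python, from station import observe, capture, calibration, finish_job gives the robot as it stands.
- The arm moves only by the shell command python3 -m creep 'ROWS' [FORCE]. ROWS is text: rows parted by semicolons, each of 5 numbers parted by spaces: the shift along the tool's x, y, z in units of 400 mm (1.0 is 400 mm), then the turn about the tool's z in units of 90 degrees (1.0 is 90 degrees), then the opening, from 0 (shut) to 1 (fully open). In form: dx dy dz roll claw; .... A call has 1 to 5 rows; each row is the pose to reach, as a shift and turn from the pose commanded when the call began, along the tool's axes at that moment; what a row does not reach only later rows make up. A row lasts 1/10 s, in which the tool goes at most 50 mm and 8.59 degrees, less where a joint would pass 70% of its speed; a pose out of reach is approached as far as the arm can. A call with a number of a shift or a turn outside -1 to 1 is refused whole. A call with a gripper value outside its range is refused whole. The fingers move at their own pace and stop on an object; FORCE is the grip in N (left out, the last holds). Time passes only in rows, so rows that repeat a pose let the fingers close. It gives the time, the measured TCP pose, the force, the opening and the grip force at its end, in the units of the state.
- observe(): the state, without advancing time (a new reading comes with each control period).
- capture(name): name is "scene" or "top" or "wrist"; returns the picture (384x512x3 uint8, red, green, blue); there is no depth.
- calibration(name): a dict with "fovy" (degrees; the focal length in pixels is half the picture's height over the tangent of half this angle, whatever the lens; pixels are square), "cx", "cy" (the principal point, pixels), "R" (3x3) and "t" (3): a world point X has camera coordinates R X + t. Camera axes: x right, y down, z forward; pixel columns grow to the right and rows downward; lengths in mm; the calibration is good to about 2 mm. The wrist camera is an equidistant fisheye: a pixel r from the principal point sees the ray r / f radians off the axis. A picture is of the moment at which its call begins: read the wrist's pose just before it. calibration takes no time and is no camera call; for the wrist camera it gives the pose at the moment of the call.
- finish_job(): hands the job in; it is judged then, once.
The state is a dict: "clock": time; "joint_positions": joint angles; "qd": joint speeds; "joint_torque": joint torques, N m; "position": TCP position; "tool_rot": TCP orientation; "wrist_force": force on the tool from outside, world axes, zero at the start; "ft_torque": the same for the moment, N m; "opening": finger opening in mm; "gripper_force": force on a finger pad.
Only numpy, scipy, OpenCV 4.12 (cv2) and the standard library are available. Lean on these libraries where they do the work, as an engineer would, in place of code of your own. Each camera call takes 0.05 s, during which the arm holds its last target. There are 200 camera calls.

## Task

Take the rinsed mixing tube off its sloping cradle and set it upside down over the empty peg of the small drying stand, its rim flat on the board, and let go of it. Then pick the stand up by its wooden grip, with both tubes on it, at least 10 cm clear of the table, and finish still holding it there, steady and level: do not put it down. Never tip the stand, keep the tube that is already drying on its peg, and leave the wax bar, the sanding block and the tape roll where they lie.

Things in the scene. Friction and masses are not known exactly. Their poses are not given: they have to be found in the camera images.
- stand: Loose drying stand, 0.36 to 0.6 kg: plywood board 90 x 250 x 12 mm on the table, two upright steel pegs 16 mm thick and 60 mm high, 95 mm either side of the middle, a wooden grip between. Origin: middle of the board's underside; y runs along the board to the empty peg, z up. A tube over a peg rests its rim on the board, with 11 mm play all round; its closed end is then 112 mm above the underside.
- stand_grip (a point): Middle of the wooden grip, 150 mm above the board's underside: a flat slab 16 mm thick (stand's x), 60 mm long (y), 34 mm high (133 to 167 mm above the underside), on two 8 mm rods 22 mm either side of the middle. Axes as the stand's. The stand with both tubes balances about under this point.
- free_peg (a point): Foot of the empty peg, on the upper face of the board (12 mm above its underside); the peg's tip is 60 mm above this point. Axes as the stand's.
- used_peg (a point): Foot of the other peg, over which the second tube already stands upside down.
- tube_mid (a point): Middle of the rinsed mixing tube: straight round white plastic cup, 44 mm outside, 100 mm long, wall 2.5 mm, 35 to 70 g, one end closed. Its z axis points out of the open mouth; mouth and closed end lie 50 mm from this point. It starts on the cradle, sloping 25 degrees, the mouth at the low end, away from the robot, its middle 66 mm above the table.
- tube: The same rinsed tube as a whole; origin and axes as tube_mid.
- dry_tube_mid (a point): Middle of the second tube, alike in all, which stands upside down over the other peg of the stand (its z axis, out of the mouth, points down).
- dry_tube: The second tube as a whole; origin and axes as dry_tube_mid.
- cradle: Fixed aluminium cradle under the rinsed tube: base plate 140 x 70 x 10 mm, a sloping rail with two V rests and a low stop lip at the mouth. Rail and rests are narrower than the tube (42 mm at most), so both sides of the tube are free. Origin: middle of the underside, below the tube's middle; x points to the low end (the tube's mouth).
- wax_bar: Bystander: green wax bar lying flat, 37 x 76 x 14 mm.
- sanding_block: Bystander: cork sanding block, 64 x 100 x 28 mm.
- masking_tape: Bystander: roll of masking tape lying flat, 104 mm across, 25 mm high.
Things that resemble listed ones, but are neither listed nor needed, are in the scene too. Leave any pink look-alike of the dry_tube alone.

How it is judged:
By the outcome, as a careful person would: the job done as asked, in the order asked, and still so for the second after the job is handed in, while the arm keeps its last pose, push and grip.
It also fails if it takes over 61 s, if anything falls off the work surface, if the arm or the gripper's body presses on something with over 40 N, if the wrist force passes 120 N, or if a joint passes its speed limit or range.

## Working session

There is one attempt and no reset: what is moved stays moved. The work goes in short steps, Python scripts to look and compute and a shell command to move; the robot and the scene stay as the last step left them, time stands still between calls to the robot, and variables do not carry over. Pictures are saved under pics/ and viewed, at most 11 in all, crops included, and the job is handed in when it is done.

```bash
mkdir -p pics; python3 - <<'E'
from station import *
import cv2,numpy as np
for n in("scene","top","wrist"):
    c=calibration(n); im=capture(n); np.save(n,im); cv2.imwrite(f"pics/{n}0.png",im[:,:,::-1])
    np.set_printoptions(precision=3,suppress=True); print(n,c)
s=observe();print(s)
E
```

```text
scene {'fovy': 48.025332200121795, 'cx': 255.45992683319037, 'cy': 196.14175395616115, 'R': array([[-0.866, -0.5  ,  0.004],
       [-0.391,  0.671, -0.63 ],
       [ 0.313, -0.547, -0.777]]), 't': array([ 449.178,  276.381, 1156.044])}
top {'fovy': 53.30367566388402, 'cx': 254.9893464549012, 'cy': 187.36077363113554, 'R': array([[-0.   , -1.   ,  0.024],
       [-0.994, -0.002, -0.107],
       [ 0.107, -0.023, -0.994]]), 't': array([ -22.22 ,  559.995, 1192.188])}
wrist {'fovy': 65.70646984690485, 'cx': 256.4862757016757, 'cy': 190.49803609744166, 'R': array([[ 0.347, -0.938, -0.001],
       [-0.891, -0.331,  0.311],
       [-0.292, -0.107, -0.951]]), 't': array([-624.98 ,  -39.754,  380.102])}
{'clock': 0.15, 'joint_positions': array([-1.312,  0.494,  1.346,  0.   ,  1.303, -0.095]), 'qd': array([-0.001, -0.002, -0.003,  0.001,  0.001, -0.001]), 'joint_torque': array([ -0.001, -88.254, -38.407,  -0.   ,   0.007,   0.   ]), 'position': array([ 217.043, -585.84 ,  230.868]), 'tool_rot': array([-3.141, -0.   ,  0.355]), 'wrist_force': array([-0.261, -0.72 ,  0.908]), 'ft_torque': array([-0.01 ,  0.017,  0.019]), 'gripper_force': 0.0, 'opening': 85.32160892477368}
```

View pics/scene0.png

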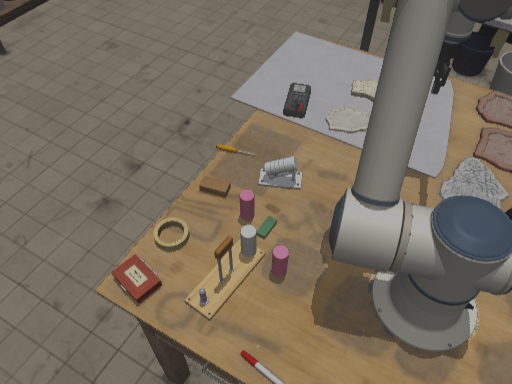

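View pics/top0.png

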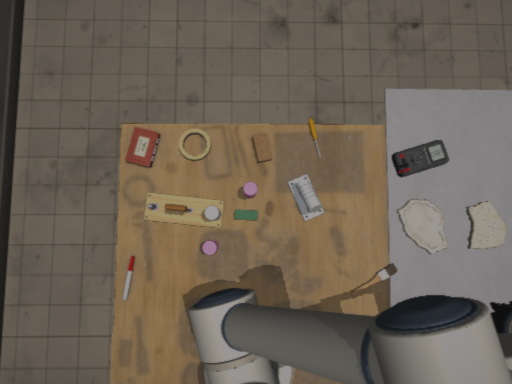

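The rinsed tube lies on its cradle at top (306,195) and scene (281,167). The stand is at top (145–223, 194–227): empty peg (152,207), grip (178,209), white drying tube (211,213). Things that could be taken for the tube:
- white tube on the cradle, (306,195): this is the one I want
- white tube on the stand, (211,213): the dry tube
- pink look-alikes, (249,189) and (209,247): leave alone

One close crop to check.

```bash
cat > h.py <<'E'
import numpy as np,cv2
from station import *
np.set_printoptions(precision=1,suppress=True)
def ray(c,u,v,fish=False):
    f=192/np.tan(np.radians(c["fovy"]/2)); d=np.array([(u-c["cx"])/f,(v-c["cy"])/f,1.])
    if fish:
        r=np.hypot(d[0],d[1]); d=np.array([d[0]/r*np.sin(r),d[1]/r*np.sin(r),np.cos(r)]) if r>0 else d
    R=np.array(c["R"]); return -R.T@np.array(c["t"]), R.T@d
def plane(c,u,v,z,fish=False):
    o,d=ray(c,u,v,fish); return o+d*(z-o[2])/d[2]
def two(r1,r2):
    (o1,d1),(o2,d2)=r1,r2; A=np.c_[d1,-d2]; k=np.linalg.lstsq(A,o2-o1,rcond=None)[0]
    p,q=o1+k[0]*d1,o2+k[1]*d2; return (p+q)/2,np.linalg.norm(p-q)
E
python3 - <<'E'
from h import *
t=np.load("top.npy");s=np.load("scene.npy")
a=cv2.resize(t[170:240,140:240],None,fx=4,fy=4,interpolation=cv2.INTER_CUBIC)
b=cv2.resize(t[170:225,280:330],None,fx=5,fy=5,interpolation=cv2.INTER_CUBIC)
d=cv2.resize(s[145:200,250:310],None,fx=5,fy=5,interpolation=cv2.INTER_CUBIC)
e=cv2.resize(s[220:320,180:272],None,fx=4,fy=3,interpolation=cv2.INTER_CUBIC)
cv=np.zeros((600,800,3),np.uint8)
for im,y,x in((a,0,0),(b,0,410),(d,300,410),(e,290,0)):
    h,w=im.shape[:2]; h=min(h,600-y);w=min(w,800-x);cv[y:y+h,x:x+w]=im[:h,:w]
cv2.imwrite("pics/crop1.png",cv[:,:,::-1])
C=calibration("top")
for n,u,v,z in(("freepeg tip",152,207,72),("grip",178,209.5,167),("dry top",211.5,213,112),("tube",306,193,80),("board c",184,210.5,12)):print(n,plane(C,u,v,z))
E
```

```text
freepeg tip [494.6 293.5  72. ]
grip [482.3 197.6 167. ]
dry top [474.8 108.7 112. ]
tube [ 537.6 -177.2   80. ]
board c [486.8 205.8  12. ]
```

View pics/crop1.png

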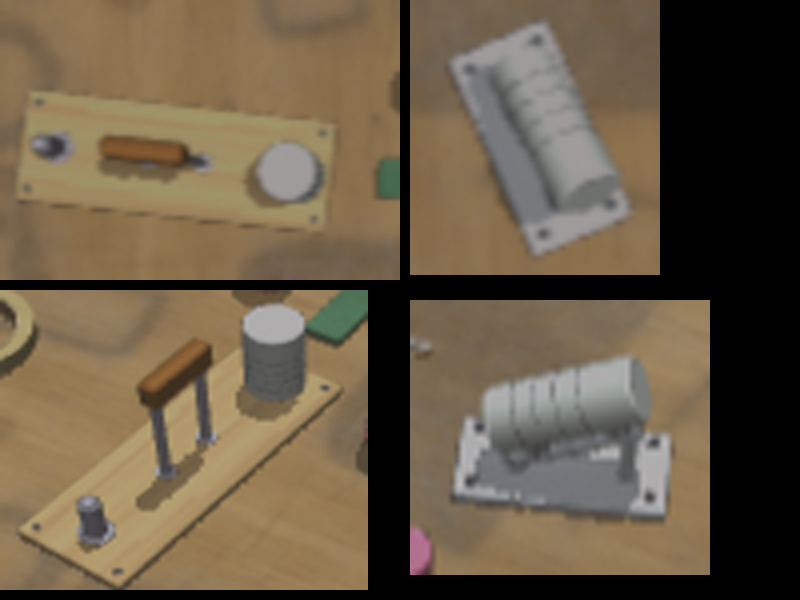

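The crop confirms the choice: the white tube lies on the metal cradle with its closed end towards the robot. The stand is clear too, with its empty peg at the robot's left end. Next, poses from the plate and board corners.

```bash
python3 - <<'E'
from h import *
C=calibration("top");S=calibration("scene")
P=[plane(C,u,v,10) for u,v in((288,183),(307,174.4),(324.4,212),(305.4,221))]
B=[plane(C,u,v,12) for u,v in((147.5,193),(223.75,200.75),(221.25,227.5),(144.25,219.5))]
for n,Q in(("plate",P),("board",B)):
    Q=np.array(Q); print(n,Q.mean(0),[np.linalg.norm(Q[i]-Q[i-1]) for i in range(4)])
    e=(Q[0]+Q[1]-Q[2]-Q[3]) if n=="plate" else (Q[0]+Q[3]-Q[1]-Q[2])
    print("dir deg",np.degrees(np.arctan2(e[1],e[0])))
    M=Q.mean(0)
# two-view checks: peg tip, dry tube top centre, grip top centre, closed end
sc=lambda x,y:(180+x/4,220+(y-290)/3)
tp=lambda x,y:(140+x/4,170+y/4)
for n,a,b in(("pegtip",tp(42,146),sc(89,502)),("drytop",tp(287,171),sc(275,325)),("grip",tp(143,150),sc(176,372))):
    print(n,*two(ray(C,*a),ray(S,*b)))
u=lambda x,y:(280+(x-410)/5,170+y/5); v=lambda x,y:(250+(x-410)/5,145+(y-300)/5)
print("closed ctr",*two(ray(C,*u(590,190)),ray(S,*v(635,390))))
E
```

```text
plate [ 529.4 -188.6   10. ] [np.float64(135.18663190176497), np.float64(68.77178923813518), np.float64(134.50609049521748), np.float64(68.66947895666397)]
dir deg 24.04058930215877
board [488. 205.  12.] [np.float64(85.35605438986815), np.float64(246.40335037071856), np.float64(86.12954561596482), np.float64(247.00895037335846)]
dir deg 84.16750374266513
pegtip [498.7 300.4  67.6] 5.16761358808731
drytop [476.5 108.7 106.7] 1.5845553452213914
grip [489.6 207.1 152.3] 1.886639970798918
closed ctr [ 492.9 -206.9   78.6] 2.741083831115276
```

Tube middle ≈ (529,-189,66), mouth azimuth 24°. The plate size agrees with the 140 x 70 mm given, and the closed end triangulates where it should. Stand middle ≈ (488,205), y azimuth 84°, and the two-view peg tip agrees. I'll move above the closed half of the tube.

```bash
cat >> h.py <<'E'
def rel(target,yaw=None):
    s=observe(); q=s["tool_rot"][2]; x=np.array([np.cos(q),np.sin(q),0]); y=np.array([np.sin(q),-np.cos(q),0])
    d=np.array(target)-s["position"]; t=0 if yaw is None else -(np.degrees(yaw-q)+180)%360-180 if False else (0 if yaw is None else -np.degrees(np.arctan2(np.sin(yaw-q),np.cos(yaw-q))))
    print("row",np.round([d@x/400,d@y/400,-d[2]/400,t/90],4))
def st():
    s=observe(); print("t %.2f"%s["clock"],s["position"],"rot",np.round(s["tool_rot"],3),"F",s["wrist_force"],"open %.1f grip %.1f"%(s["opening"],s["gripper_force"]))
E
python3 -m creep '0.5 -0.33 0.09 -0.041 1;0.5 -0.33 0.09 -0.041 1;0.5 -0.33 0.09 -0.041 1;0.5 -0.33 0.09 -0.041 1;0.5 -0.33 0.09 -0.041 1' 
python3 -c "
from h import *
st(); rel([508,-198,160],np.radians(24))"
```

```text
clock: 0.65
position: [359.7, -390.6, 194.9]
tool_rot: [-3.141, -0.0, 0.419]
wrist_force: [0.1, -0.4, 0.3]
opening: 85.2
gripper_force: 0.0
t 0.65 [ 359.7 -390.6  194.9] rot [-3.1 -0.   0.4] F [ 0.1 -0.4  0.3] open 85.2 grip 0.0
row [ 0.5 -0.3  0.1  0. ]
```

```bash
sed -i 's/print("row",np.round(\(.*\),4))/print("row",[round(float(v),4) for v in \1])/' h.py
python3 -m creep '0.534 -0.289 0.087 0 1;0.534 -0.289 0.087 0 1;0.534 -0.289 0.087 0 1;0.534 -0.289 0.087 0 1;0.534 -0.289 0.087 0 1' 
python3 -m creep '0 0 0 0 1;0 0 0 0 1' 
python3 - <<'E'
from h import *
st(); rel([508,-198,160],np.radians(24))
c=calibration("wrist"); im=capture("wrist"); np.save("w1",im)
import pickle; pickle.dump(c,open("w1.pkl","wb"))
cv2.imwrite("pics/w1.png",cv2.resize(im,(800,600),interpolation=cv2.INTER_CUBIC)[:,:,::-1])
E
```

```text
clock: 1.15
position: [507.9, -198.2, 160.1]
tool_rot: [-3.141, 0.0, 0.42]
wrist_force: [0.1, -0.2, 0.4]
opening: 85.2
gripper_force: 0.0
clock: 1.35
position: [507.1, -199.4, 160.2]
tool_rot: [-3.141, 0.001, 0.422]
wrist_force: [0.6, -0.3, -0.6]
opening: 85.3
gripper_force: 0.0
t 1.35 [ 507.1 -199.4  160.2] rot [-3.1  0.   0.4] F [ 0.6 -0.3 -0.6] open 85.3 grip 0.0
row [0.0034, -0.0022, 0.0004, 0.0017]
```

View pics/w1.png

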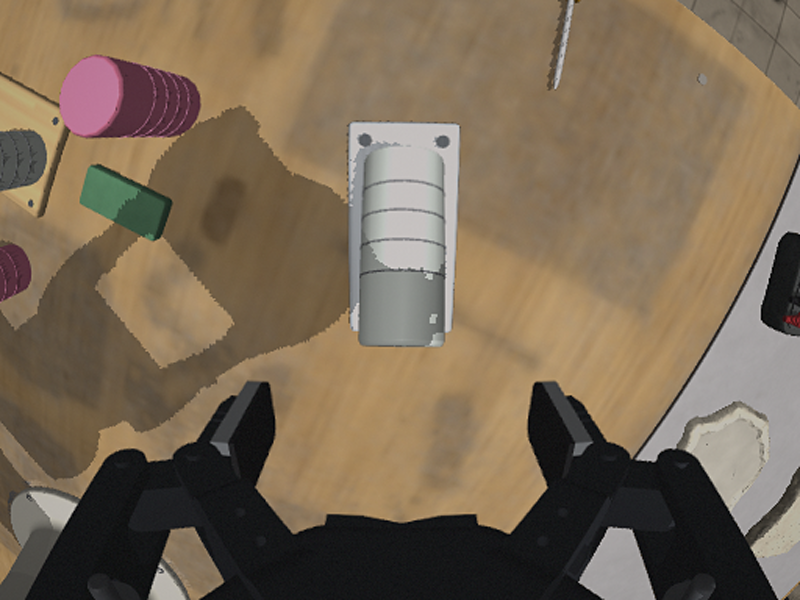

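The wrist view shows the tube lined up with the tool: sides at columns 358–445, mouth at row 146, closed end at row 346 (800-wide picture). Only the lateral offset needs checking.

```bash
python3 - <<'E'
from h import *; import pickle
c=pickle.load(open("w1.pkl","rb")); k=1.5625
s=observe(); q=s["tool_rot"][2]; X=np.array([np.cos(q),np.sin(q)]);Y=np.array([np.sin(q),-np.cos(q)])
for n,u,v,z in(("mouth end axis",404,146,65),("mid",403,245,75),("closed axis",401.5,330,87),("closed top edge",401.5,346,77),("plate low",404,122,10),("plate L",349,200,10),("plate R",459,200,10)):
    p=plane(c,u/k,v/k,z,True); d=p[:2]-s["position"][:2]; print(n,p,"tool x,y",d@X,d@Y)
E
```

```text
mouth end axis [ 583.5 -167.5   65. ] tool x,y 83.45181040990705 1.418536810530847
mid [ 538.4 -187.2   75. ] tool x,y 34.27789589531069 0.9902185332888988
closed axis [ 500.9 -203.2   87. ] tool x,y -6.415497357204822 0.31245989623373815
closed top edge [ 488.9 -208.6   77. ] tool x,y -19.652713503534194 0.3503643374445131
plate low [ 597.9 -161.4   10. ] tool x,y 99.12028526665041 1.7350558062203667
plate L [ 539.1 -149.9   10. ] tool x,y 50.11114470593559 -32.81933323319004
plate R [ 567.5 -213.1   10. ] tool x,y 50.29035388044196 36.57296072611679
```

```bash
python3 -m creep '0.009 0.0025 0.1 0.008 1;0.009 0.0025 0.2 0.008 1;0.009 0.0025 0.2675 0.008 1;0.009 0.0025 0.2675 0.008 1;0.009 0.0025 0.2675 0.008 1' 
python3 -m creep '0 0 0 0 0.4;0 0 0 0 0.4;0 0 0 0 0.4;0 0 0 0 0.4;0 0 0 0 0.4' 25
python3 -m creep '0 0 0 0 0.4;0 0 0 0 0.4;0 0 0 0 0.4;0 0 0 0 0.4' 25
python3 - <<'E'
from h import *
st()
im=capture("scene"); w=capture("wrist"); import pickle
pickle.dump(calibration("wrist"),open("w2.pkl","wb"))
a=cv2.resize(im[130:210,235:335],(400,320),interpolation=cv2.INTER_CUBIC); b=cv2.resize(w,(400,300))
cv=np.zeros((320,800,3),np.uint8);cv[:,:400]=a;cv[:300,400:]=b
cv2.imwrite("pics/g1.png",cv[:,:,::-1])
E
```

```text
clock: 1.9
position: [510.2, -200.7, 54.1]
tool_rot: [-3.141, 0.0, 0.405]
wrist_force: [0.0, -0.7, -0.1]
opening: 85.4
gripper_force: 0.0
clock: 2.4
position: [510.0, -198.5, 54.6]
tool_rot: [-3.14, -0.0, 0.407]
wrist_force: [-4.6, 12.7, 17.5]
opening: 44.2
gripper_force: 23.3
clock: 2.8
position: [510.0, -198.5, 54.6]
tool_rot: [-3.14, -0.0, 0.407]
wrist_force: [-3.7, 12.2, 16.4]
opening: 43.7
gripper_force: 23.3
t 2.80 [ 510.  -198.5   54.6] rot [-3.1 -0.   0.4] F [-3.7 12.2 16.4] open 43.7 grip 23.3
```

View pics/g1.png

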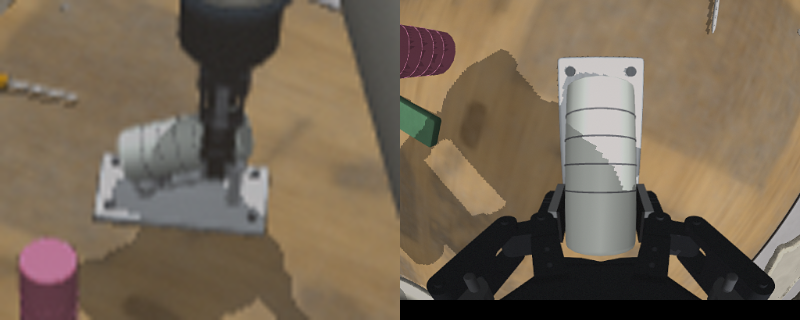

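The grip is good (opening 43.7 mm, 23 N), with the pads on the closed half. The tool can only point down, so I'll turn the tube mouth-down by swinging the grasp along an arc about the cradle's stop lip and letting the tube pivot between the pads.

```bash
python3 -m creep '0.019 -0.004 -0.014 0 0.4;0.037 -0.005 -0.03 0 0.4;0.056 -0.005 -0.042 0 0.4;0.075 -0.005 -0.053 0 0.4;0.075 -0.005 -0.053 0 0.4' 25
python3 - <<'E'
from h import *
st()
im=capture("scene"); w=capture("wrist"); import pickle
a=cv2.resize(im[130:210,235:335],(400,320),interpolation=cv2.INTER_CUBIC); b=cv2.resize(w,(400,300))
cv=np.zeros((320,800,3),np.uint8);cv[:,:400]=a;cv[:300,400:]=b
cv2.imwrite("pics/g2.png",cv[:,:,::-1])
E
```

```text
clock: 3.4
position: [537.6, -185.9, 75.7]
tool_rot: [3.141, -0.0, 0.407]
wrist_force: [-5.5, -1.8, 5.2]
opening: 44.0
gripper_force: 30.4
t 3.40 [ 537.6 -185.9   75.7] rot [ 3.1 -0.   0.4] F [-5.5 -1.8  5.2] open 44.0 grip 30.4
```

View pics/g2.png

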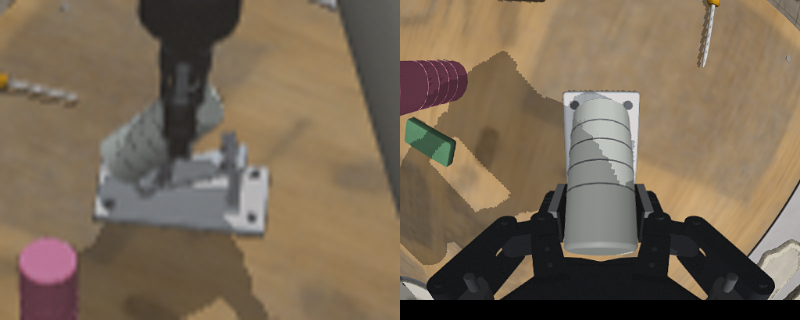

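The tube is pivoting on the lip as planned, now near 50°, with only about 5 N at the wrist. I'll continue the arc.

```bash
python3 -m creep '0.02 0 -0.0095 0 0.4;0.0415 0 -0.016 0 0.4;0.063 0 -0.0195 0 0.4;0.085 0 -0.021 0 0.4;0.085 0 -0.021 0 0.4' 25
python3 -m creep '0.022 0 0.001 0 0.4;0.044 0 0.005 0 0.4;0.044 0 0.005 0 0.4;0.044 0 0.005 0 0.4' 25
python3 - <<'E'
from h import *
st()
im=capture("scene"); w=capture("wrist"); import pickle
a=cv2.resize(im[130:210,235:335],(400,320),interpolation=cv2.INTER_CUBIC); b=cv2.resize(w,(400,300))
cv=np.zeros((320,800,3),np.uint8);cv[:,:400]=a;cv[:300,400:]=b
cv2.imwrite("pics/g3.png",cv[:,:,::-1])
E
```

```text
clock: 4.0
position: [568.8, -172.5, 83.4]
tool_rot: [3.141, -0.0, 0.407]
wrist_force: [-1.9, -1.1, 3.0]
opening: 44.1
gripper_force: 29.8
clock: 4.4
position: [584.8, -165.7, 81.1]
tool_rot: [3.141, -0.0, 0.407]
wrist_force: [-0.8, -1.3, 2.2]
opening: 44.4
gripper_force: 25.2
t 4.40 [ 584.8 -165.7   81.1] rot [ 3.1 -0.   0.4] F [-0.8 -1.3  2.2] open 44.4 grip 25.2
```

View pics/g3.png

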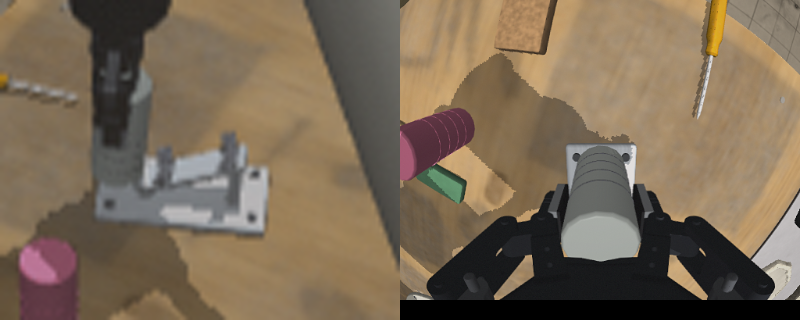

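The tube now stands nearly upright, mouth down, in front of the lip. I'll lift it clear and measure the remaining lean.

```bash
python3 -m creep '0 0 -0.1 0 0.4;0 0 -0.2 0 0.4;0 0 -0.3 0 0.4;0 0 -0.4 0 0.4;0 0 -0.4 0 0.4' 30
python3 - <<'E'
from h import *; import pickle
st(); c=calibration("wrist");w=capture("wrist");im=capture("scene")
pickle.dump((c,observe()["position"],observe()["tool_rot"]),open("w4.pkl","wb"));np.save("w4",w);np.save("s4",im)
# predicted pixels of a vertical tube in the wrist and scene pictures
def proj(c,P,fish):
    f=192/np.tan(np.radians(c["fovy"]/2)); p=np.array(c["R"])@P+np.array(c["t"])
    r=np.hypot(p[0],p[1]); k=f*(np.arctan2(r,p[2])/r if fish else 1/p[2]); return np.array([c["cx"]+k*p[0],c["cy"]+k*p[1]])
s=observe();p=s["position"]; S=calibration("scene")
for n,z in(("closed",48),("mouth",-52)):
    P=p+[0,0,z]; print(n,"wrist",proj(c,P,True),"scene",proj(S,P,False))
u,v=map(int,proj(S,p,False))
a=cv2.resize(im[v-40:v+50,u-50:u+50],(400,360),interpolation=cv2.INTER_CUBIC);b=cv2.resize(w,(400,300)); print("crop org",u-50,v-40)
cv=np.zeros((360,800,3),np.uint8);cv[:,:400]=a;cv[:300,400:]=b
cv2.imwrite("pics/g4.png",cv[:,:,::-1])
E
```

```text
clock: 5.0
position: [586.9, -166.4, 246.6]
tool_rot: [3.136, -0.007, 0.407]
wrist_force: [0.0, -0.1, -1.1]
opening: 43.6
gripper_force: 31.0
t 5.00 [ 586.9 -166.4  246.6] rot [ 3.1 -0.   0.4] F [ 0.  -0.1 -1.1] open 43.6 grip 31.0
closed wrist [252.2 301.4] scene [265.1 108.2]
mouth wrist [253.2 213. ] scene [264.4 134.7]
crop org 214 81
```

View pics/g4.png

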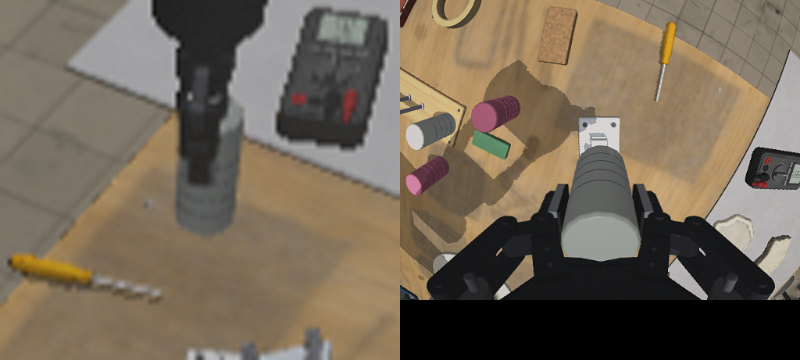

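```bash
python3 - <<'E'
from h import *; import pickle
c,p,r=pickle.load(open("w4.pkl","rb")); q=r[2];X=np.array([np.cos(q),np.sin(q)]);Y=np.array([np.sin(q),-np.cos(q)])
for n,u,v,z in(("mouth far",256,188,-52),("closed far",256,271,48),("closed near",256,331,48),("mouth L",(567-400)*1.28,190*1.28,-30),("mouth R",(632-400)*1.28,190*1.28,-30)):
    P=plane(c,u,v,p[2]+z,True); d=P[:2]-p[:2]; print(n,d@X,d@Y)
E
```

```text
mouth far 18.96606482180494 2.063664497221312
closed far 15.665146459196357 1.6259049342740928
closed near -17.966568337627763 1.6022194580575269
mouth L -13.227034812530743 -26.625641741081147
mouth R -13.365437439642102 29.693671525472244
```

The remaining lean is only about 2–3°, with the mouth slightly forward, which the 11 mm play will absorb. I'll carry the tube towards the empty peg, turning so the fingers close along the stand's x.

```bash
python3 -m creep '0.155 -0.97 -0.01 -0.677 0.4;0.155 -0.97 -0.01 -0.677 0.4;0.155 -0.97 -0.01 -0.677 0.4;0.155 -0.97 -0.01 -0.677 0.4;0.155 -0.97 -0.01 -0.677 0.4' 30
python3 -c "
from h import *
st(); rel([490,215,250],np.radians(84.2))"
```

```text
clock: 5.6
position: [521.6, 78.4, 242.1]
tool_rot: [-3.139, 0.001, 1.162]
wrist_force: [0.5, 0.6, -0.1]
opening: 43.7
gripper_force: 31.0
t 5.60 [521.6  78.4 242.1] rot [-3.1  0.   1.2] F [ 0.5  0.6 -0.1] open 43.7 grip 31.0
row [0.2821, -0.2082, -0.0198, -0.1955]
```

```bash
python3 -m creep '0.282 -0.208 -0.02 -0.195 0.4;0.282 -0.208 -0.02 -0.195 0.4;0.282 -0.208 -0.02 -0.195 0.4;0.282 -0.208 -0.02 -0.195 0.4;0.282 -0.208 -0.02 -0.195 0.4' 30
python3 -m creep '0 0 0 0 0.4;0 0 0 0 0.4;0 0 0 0 0.4'
python3 - <<'E'
from h import *; import pickle
st(); s=observe(); c=calibration("wrist");w=capture("wrist");pickle.dump((c,s["position"],s["tool_rot"]),open("w5.pkl","wb"))
cv2.imwrite("pics/w5.png",cv2.resize(w,(800,600),interpolation=cv2.INTER_CUBIC)[:,:,::-1])
E
```

```text
clock: 6.1
position: [491.6, 213.9, 250.3]
tool_rot: [-3.14, 0.001, 1.465]
wrist_force: [0.7, -1.4, -0.3]
opening: 44.1
gripper_force: 31.0
clock: 6.4
position: [492.8, 212.5, 251.4]
tool_rot: [-3.141, 0.0, 1.461]
wrist_force: [0.1, -0.4, 0.5]
opening: 43.9
gripper_force: 31.0
t 6.40 [492.8 212.5 251.4] rot [-3.1  0.   1.5] F [ 0.1 -0.4  0.5] open 43.9 grip 31.0
```

View pics/w5.png

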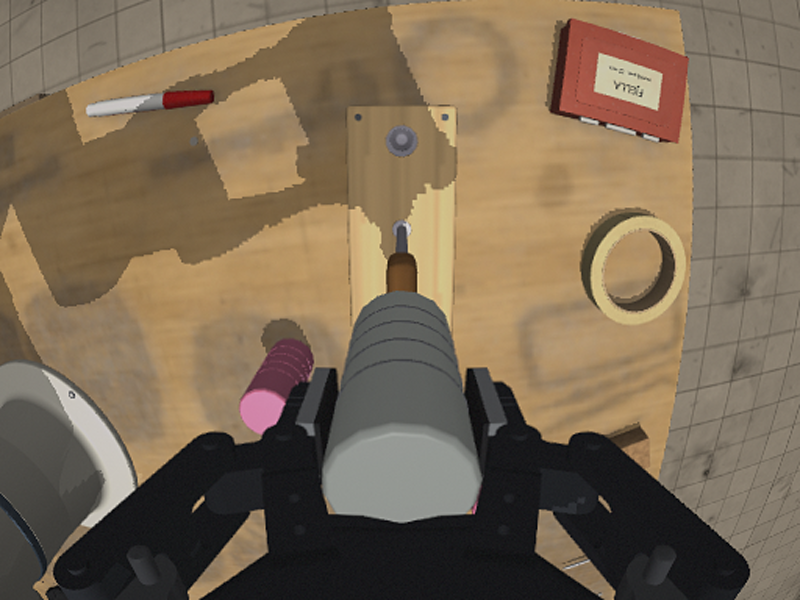

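From nearly straight above, the empty peg is at (401,141) and the grip's end at (402,255). The held tube is centred at column 402, and the board edges (347 and 457) run parallel to the tool. Now the remaining shift.

```bash
python3 - <<'E'
from h import *; import pickle
c,p,r=pickle.load(open("w5.pkl","rb")); q=r[2];X=np.array([np.cos(q),np.sin(q)]);Y=np.array([np.sin(q),-np.cos(q)]);k=1.5625
for n,u,v,z in(("peg tip",401,140,72),("grip far end",402,254,167),("boardTL",347.5,106,12),("boardTR",456.5,106,12),("boardL",347,300,12),("boardR",455,300,12),("mouth far",402,292,p[2]-52),("closed near",402,522,p[2]+48),("closed far",402,432,p[2]+48)):
    P=plane(c,u/k,v/k,z,True); d=P[:2]-p[:2]; print(n,P,d@X,d@Y)
E
```

```text
peg tip [503.1 298.8  72. ] 86.97559965587072 0.867842438392399
grip far end [497.2 240.5 167. ] 28.368398827630976 1.3074440856538485
boardTL [463.6 333.4  12. ] 117.05461819957107 -42.16657103022494
boardTR [550.9 323.9  12. ] 117.12736493748739 45.614880476864705
boardL [441.8 170.3  12. ] -47.465199590703754 -46.01368166059468
boardR [535.2 160.1  12. ] -47.46557436506804 47.89160673188364
mouth far [496.  230.9 199.4] 18.64983410249502 1.2252801434745206
closed near [491.9 195.3 299.4] -17.179145147412832 1.009680946707972
closed far [495.3 226.7 299.4] 14.437037169462196 0.9622961811878176
```

```bash
python3 -m creep '0.12 0 0 0 0.4;0.221 0 0 0 0.4;0.221 0 0 0 0.4;0.221 0 0.06 0 0.4;0.221 0 0.15 0 0.4' 30
python3 -m creep '0 0 0.06 0 0.4;0 0 0.1 0 0.4;0 0 0.125 0 0.4;0 0 0.125 0 0.4' 30
python3 -m creep '0 0 0.025 0 0.4;0 0 0.05 0 0.4;0 0 0.075 0 0.4;0 0 0.075 0 0.4' 30
python3 -c "
from h import *
st(); rel([503.1,299.5,100])"
```

```text
clock: 6.95
position: [503.3, 301.6, 192.5]
tool_rot: [3.138, -0.002, 1.463]
wrist_force: [1.1, 0.3, -0.9]
opening: 44.0
gripper_force: 31.0
clock: 7.35
position: [501.7, 300.7, 140.7]
tool_rot: [-3.14, 0.001, 1.462]
wrist_force: [0.9, -0.6, -0.0]
opening: 43.9
gripper_force: 31.0
clock: 7.75
position: [501.4, 301.0, 110.3]
tool_rot: [-3.14, 0.001, 1.463]
wrist_force: [-0.1, 0.0, 0.2]
opening: 43.6
gripper_force: 31.0
t 7.75 [501.4 301.  110.3] rot [-3.1  0.   1.5] F [-0.1  0.   0.2] open 43.6 grip 31.0
row [-0.0033, 0.0047, 0.0256, 0.0]
```

The mouth is over the peg with no contact force. I'll lower gently to the board.

```bash
python3 -m creep '0 0.002 0.02 0 0.4;0 0.003 0.04 0 0.4;0 0.003 0.06 0 0.4;0 0.003 0.08 0 0.4;0 0.003 0.08 0 0.4' 30
python3 -m creep '0 0 0.008 0 0.4;0 0 0.015 0 0.4;0 0 0.02 0 0.4;0 0 0.02 0 0.4' 30
```

```text
clock: 8.25
position: [502.6, 300.9, 78.3]
tool_rot: [-3.14, 0.001, 1.463]
wrist_force: [-0.3, 0.2, -0.0]
opening: 43.9
gripper_force: 31.0
clock: 8.65
position: [503.2, 301.2, 71.5]
tool_rot: [-3.141, 0.0, 1.463]
wrist_force: [-0.1, 0.3, 0.9]
opening: 43.8
gripper_force: 31.0
```

```bash
python3 -m creep '0 0 0.004 0 0.4;0 0 0.008 0 0.4;0 0 0.008 0 0.4' 30
python3 -m creep '0 0 0.004 0 0.4;0 0 0.008 0 0.4;0 0 0.008 0 0.4' 30
```

```text
clock: 8.95
position: [503.2, 301.2, 68.3]
tool_rot: [-3.141, 0.0, 1.463]
wrist_force: [0.1, -0.3, 0.1]
opening: 44.0
gripper_force: 31.0
clock: 9.25
position: [503.1, 301.1, 65.0]
tool_rot: [-3.141, 0.0, 1.463]
wrist_force: [0.1, 0.6, -0.7]
opening: 44.1
gripper_force: 31.0
```

```bash
python3 -m creep '0 0 0.004 0 0.4;0 0 0.008 0 0.4;0 0 0.008 0 0.4' 30
python3 -m creep '0 0 0.004 0 0.4;0 0 0.006 0 0.4;0 0 0.006 0 0.4' 30
```

```text
clock: 9.55
position: [503.9, 302.2, 63.5]
tool_rot: [3.14, -0.002, 1.463]
wrist_force: [-5.6, 3.3, 24.8]
opening: 43.8
gripper_force: 33.3
clock: 9.85
position: [504.3, 302.9, 62.1]
tool_rot: [3.139, -0.004, 1.463]
wrist_force: [-9.9, 8.6, 38.4]
opening: 44.2
gripper_force: 34.6
```

Contact at TCP z ≈ 64 as predicted, so the rim is on the board. I'll ease off the push, open, rise and look.

```bash
python3 -m creep '0 0 -0.007 0 0.4;0 0 -0.007 0 0.4' 25
python3 -m creep '0 0 0 0 0.75;0 0 0 0 0.9;0 0 0 0 0.9;0 0 0 0 0.9' 25
python3 -m creep '0 0 -0.05 0 0.9;0 0 -0.15 0 0.9;0 0 -0.27 0 0.9;0 0 -0.39 0 0.9;0 0 -0.39 0 0.9'
python3 -m creep '-0.12 0 0 0 0.9;-0.24 0 0 0 0.9;-0.24 0 0 0 0.9;-0.24 0 0 0 0.9'
python3 - <<'E'
from h import *; import pickle
st(); s=observe(); c=calibration("wrist");w=capture("wrist");im=capture("scene");pickle.dump((c,s["position"],s["tool_rot"]),open("w6.pkl","wb"))
a=cv2.resize(im[220:320,180:280],(400,400),interpolation=cv2.INTER_CUBIC);b=cv2.resize(w,(400,300))
cv=np.zeros((400,800,3),np.uint8);cv[:,:400]=a;cv[:300,400:]=b
cv2.imwrite("pics/g6.png",cv[:,:,::-1])
E
```

```text
clock: 10.05
position: [503.4, 301.4, 62.9]
tool_rot: [3.141, -0.0, 1.463]
wrist_force: [0.4, 0.6, 0.1]
opening: 43.8
gripper_force: 31.1
clock: 10.45
position: [503.2, 301.1, 62.2]
tool_rot: [-3.141, 0.0, 1.463]
wrist_force: [-0.4, 1.0, 0.0]
opening: 76.8
gripper_force: 0.0
clock: 10.95
position: [505.9, 302.5, 224.8]
tool_rot: [3.133, -0.005, 1.463]
wrist_force: [-0.2, 1.7, -0.7]
opening: 76.9
gripper_force: 0.0
clock: 11.35
position: [492.9, 205.0, 218.4]
tool_rot: [-3.141, -0.0, 1.461]
wrist_force: [0.2, 0.6, 0.7]
opening: 76.7
gripper_force: 0.0
t 11.35 [492.9 205.  218.4] rot [-3.1 -0.   1.5] F [0.2 0.6 0.7] open 76.7 grip 0.0
```

View pics/g6.png

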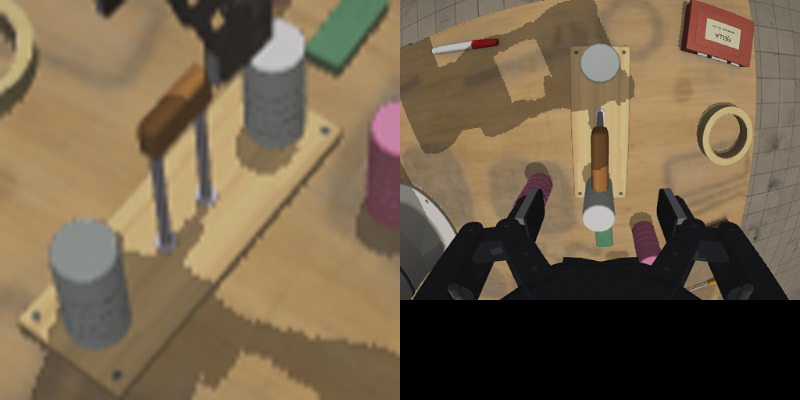

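Both tubes stand mouth-down over their pegs with rims on the board, and the grip slab runs (600,127)–(600,190) in the right panel. Now the grip's exact middle.

```bash
python3 - <<'E'
from h import *; import pickle
c,p,r=pickle.load(open("w6.pkl","rb")); q=r[2];X=np.array([np.cos(q),np.sin(q)]);Y=np.array([np.sin(q),-np.cos(q)])
for n,u,v,z in(("far end",200,127,167),("near end",200,191,167),("board TL",173,46,12),("board TR",230,46,12),("newtube",200,62,112),("drytube",199,218,112)):
    P=plane(c,u*1.28,v*1.28,z,True); d=P[:2]-p[:2]; print(n,P,d@X,d@Y)
rel([492,205,129])
E
```

```text
far end [497.2 240.6 167. ] 35.81804289884357 0.3736548793784881
near end [490.5 179.5 167. ] -25.61402093159959 0.34097329651141056
board TL [467.3 333.2  12. ] 124.57255338853354 -39.487469906948206
board TR [550.7 324.1  12. ] 124.69969152358748 44.343348944279455
newtube [503.5 298.3 112. ] 93.8822554939125 0.3223029730290019
drytube [481.4 110.1 112. ] -95.63366816351692 -1.05495216944168
row [-0.0036, -0.0024, 0.2233, 0.0]
```

```bash
python3 -m creep '0.005 0.001 0.06 0 0.9;0.005 0.001 0.12 0 0.9;0.005 0.001 0.18 0 0.6;0.005 0.001 0.2235 0 0.5;0.005 0.001 0.2235 0 0.4' 40
python3 -m creep '0 0 0 0 0.3;0 0 0 0 0.25;0 0 0 0 0.1;0 0 0 0 0.1;0 0 0 0 0.1' 40
python3 -m creep '0 0 0 0 0.05;0 0 0 0 0.05;0 0 0 0 0.05;0 0 0 0 0.05' 110
```

```text
clock: 11.95
position: [492.3, 208.4, 126.9]
tool_rot: [-3.138, 0.001, 1.464]
wrist_force: [0.1, 0.3, 0.5]
opening: 35.3
gripper_force: 0.0
clock: 12.45
position: [493.6, 208.1, 129.8]
tool_rot: [3.141, -0.001, 1.463]
wrist_force: [-3.6, 2.2, 8.3]
opening: 15.5
gripper_force: 41.2
clock: 12.85
position: [493.6, 208.1, 129.9]
tool_rot: [3.141, -0.001, 1.463]
wrist_force: [-4.5, 2.5, 9.7]
opening: 14.6
gripper_force: 107.1
```

Gripped at 15 mm opening and 107 N. I'll lift smoothly.

```bash
python3 -m creep '0 0 -0.005 0 0.05;0 0 -0.015 0 0.05;0 0 -0.03 0 0.05;0 0 -0.05 0 0.05;0 0 -0.07 0 0.05' 110
python3 -m creep '0 0 -0.025 0 0.05;0 0 -0.05 0 0.05;0 0 -0.075 0 0.05;0 0 -0.1 0 0.05;0 0 -0.125 0 0.05'
python3 -m creep '0 0 -0.025 0 0.05;0 0 -0.05 0 0.05;0 0 -0.075 0 0.05;0 0 -0.1 0 0.05;0 0 -0.12 0 0.05'
python3 -m creep '0 0 -0.02 0 0.05;0 0 -0.035 0 0.05;0 0 -0.045 0 0.05;0 0 -0.05 0 0.05;0 0 -0.05 0 0.05'
python3 -m creep '0 0 0 0 0.05;0 0 0 0 0.05;0 0 0 0 0.05;0 0 0 0 0.05;0 0 0 0 0.05'
python3 - <<'E'
from h import *
st(); w=capture("wrist");im=capture("scene")
a=cv2.resize(im[160:310,170:320],(400,400),interpolation=cv2.INTER_CUBIC);b=cv2.resize(w,(400,300))
cv=np.zeros((400,800,3),np.uint8);cv[:,:400]=a;cv[:300,400:]=b
cv2.imwrite("pics/g7.png",cv[:,:,::-1])
E
```

```text
clock: 13.35
position: [493.6, 207.7, 157.8]
tool_rot: [3.141, -0.0, 1.463]
wrist_force: [-0.2, -1.0, -5.5]
opening: 14.8
gripper_force: 107.2
clock: 13.85
position: [493.5, 207.7, 207.9]
tool_rot: [3.141, -0.0, 1.463]
wrist_force: [0.3, -0.1, -5.4]
opening: 14.4
gripper_force: 107.2
clock: 14.35
position: [493.6, 207.8, 256.0]
tool_rot: [3.141, -0.0, 1.463]
wrist_force: [0.2, -0.2, -5.4]
opening: 14.7
gripper_force: 107.2
clock: 14.85
position: [493.5, 207.7, 275.1]
tool_rot: [3.142, -0.0, 1.463]
wrist_force: [-0.2, 0.1, -5.4]
opening: 15.1
gripper_force: 107.2
clock: 15.35
position: [493.5, 207.7, 275.0]
tool_rot: [-3.142, -0.0, 1.463]
wrist_force: [-0.2, 0.4, -6.0]
opening: 14.8
gripper_force: 107.2
t 15.35 [493.5 207.7 275. ] rot [-3.1 -0.   1.5] F [-0.2  0.4 -6. ] open 14.8 grip 107.2
```

View pics/g7.png

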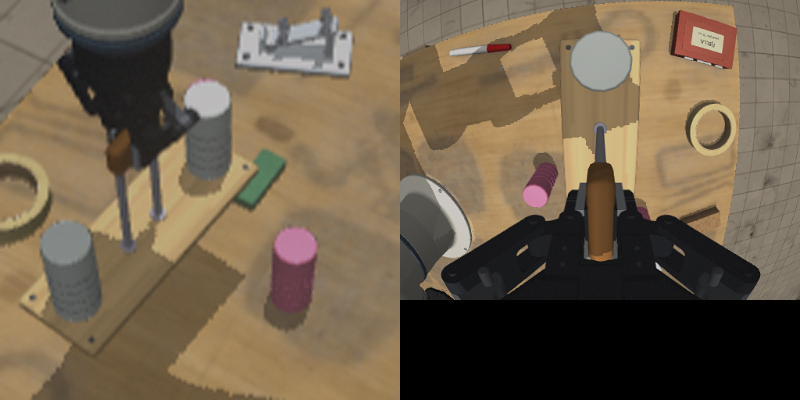

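The last picture shows the stand held level about 145 mm up, with both tubes on their pegs, the grip steady at 107 N and the bystanders in place. I'm handing it in.

```bash
python3 -c "
from h import *
st(); print(finish_job())"
```

```text
t 15.45 [493.5 207.7 275. ] rot [-3.1 -0.   1.5] F [-0.8 -0.2 -6. ] open 14.6 grip 107.2
the job is handed in; nothing more can be done
None
```

The rinsed tube is upside down over the empty peg, and the arm finished holding the stand level by its grip about 145 mm up, both tubes on; I handed it in at 15.5 s, and no verdict was returned.

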